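# Line up the sauce bottles by height on the counter mat

## Robot

A 7-joint arm with a two-finger parallel gripper is mounted at the origin on the work surface. World frame = base frame: x ahead of the robot, y to its left, z up, the work surface at z = 0. Lengths are in mm, angles in rad, forces in N, time in s.
With the tool pointing down it reaches from about 400 to 875 mm from the base axis. Payload 4.4 kg.
Tool frame: the origin (TCP) lies at the very end of the fingers, on their centre line; the grasp point (between the pads) lies 19 mm behind it (ctrl.grip_point_offset is the distance from the TCP to the grasp point, in mm); z points along the fingers, y is the line along which they close (so a half turn about z gives the same grasp; the last joint's range is limited). The gripper opens to 85 mm and grips with 20 to 120 N. Pads are 22 mm wide; open, the fingers measure 114 mm over their backs; the gripper's body (76 mm by 85 mm) begins 54 mm behind the grasp point. The pads swing forward as they close: fully open they stand 13 mm farther back than shut.
Start: joints at [1.12, 0.628, 0.038, 1.517, -0.027, 0.996, -0.02], TCP at [244.021, -602.471, 231.313] pointing down, gripper open.
Joint ranges: [-3.06, 3.06], [-0.37, 2.12], [-1.25, 1.32], [0.18, 2.47], [-1.1, 4.24], [0.23, 1.98], [-2.94, 2.94]. Speed limits (rad/s): [2.57, 2.57, 3.14, 3.14, 3.14, 3.14, 3.14].

## Interface

Orientations are given as [roll, pitch, yaw] about the fixed x, y, z axes, in that order (R = Rz(yaw) Ry(pitch) Rx(roll)).
In Python, from cell import ctrl gives the robot as it stands.
- The arm moves only by the tool jog_arm, never from a script. Its argument "increments" is one flat list of numbers, 7 for each row, row after row: the finger opening in cm, from 0 to 8.54, then the shift along the tool's x, y, z in cm, then the turn, a rotation vector about the tool's x, y, z in degrees. In form: [fingers, x, y, z, rx, ry, rz, fingers, x, y, z, rx, ry, rz, ...]. A call has 1 to 20 rows; each row is the pose to reach, as a shift and turn from the pose commanded when the call began, along the tool's axes at that moment; what a row does not reach only later rows make up. A row lasts 1/10 s, in which the tool goes at most 50 mm and 8.59 degrees, less where a joint would pass 70% of its speed; a pose out of reach is approached as far as the arm can. A call with a gripper value outside its range is refused whole. The fingers move at their own pace and stop on an object; the grip force is fixed at half the most. Time passes only in rows, so rows that repeat a pose let the fingers close. It gives the time, the measured TCP pose, the force, the opening and the grip force at its end, in the units of the state.
- ctrl.read_state(): the state, without advancing time (a new reading comes with each control period).
- ctrl.get_image(name): name is "scene" or "top"; returns the picture (400x640x3 uint8, red, green, blue); there is no depth.
- ctrl.camera_params(name): a dict with "fx", "fy", "cx", "cy" (pixels), "extrinsics" (4x4, takes a point from world to camera coordinates). Camera axes: x right, y down, z forward; pixel columns grow to the right and rows downward; lengths in mm; the calibration is good to about 2 mm. A picture is of the moment at which its call begins. camera_params takes no time and is no camera call.
- ctrl.finish_job(): hands the job in; it is judged then, once.
The state is a dict: "clock": time; "qpos": joint angles; "qd": joint speeds; "tau": joint torques, N m; "eef_pos": TCP position; "tool_rot": TCP orientation; "force": force on the tool from outside, world axes, zero at the start; "torque": the same for the moment, N m; "width": finger opening in mm; "gripper_force": force on a finger pad.
Only numpy, scipy, OpenCV 4.12 (cv2) and the standard library are available. Lean on these libraries where they do the work, as an engineer would, in place of code of your own. Each camera call takes 0.05 s, during which the arm holds its last target. There are 200 camera calls.

## Task

Stand the four squeeze bottles on the four round marks of the black mat, one centred on each mark, in order of height: the tallest next to the red end stop, then ever shorter, down to the shortest next to the blue one. Keep every bottle upright throughout, and leave the phone and the salt and pepper shakers where they are.

Things in the scene. Friction and masses are not known exactly. Their poses are not given: they have to be found in the camera images.
- bottle_green: green plastic squeeze bottle, 195 mm tall (tallest of the four), straight round body 52 mm in diameter up to 155 mm, then shoulder, cap and a thin pointed nozzle on top; loose, stands upright; about 144 g, give or take a third. Origin at the centre of its underside, z up.
- bottle_white: white plastic squeeze bottle, 170 mm tall (second tallest of the four), straight round body 52 mm in diameter up to 130 mm, then shoulder, cap and a thin pointed nozzle on top; loose, stands upright; about 138 g, give or take a third. Origin at the centre of its underside, z up.
- bottle_orange: orange plastic squeeze bottle, 145 mm tall (third tallest of the four), straight round body 52 mm in diameter up to 105 mm, then shoulder, cap and a thin pointed nozzle on top; loose, stands upright; about 131 g, give or take a third. Origin at the centre of its underside, z up.
- bottle_yellow: yellow plastic squeeze bottle, 120 mm tall (shortest of the four), straight round body 52 mm in diameter up to 80 mm, then shoulder, cap and a thin pointed nozzle on top; loose, stands upright; about 125 g, give or take a third. Origin at the centre of its underside, z up.
- row_mat: black rubber mat fixed to the counter, 90 mm wide (its x) by 440 mm long (its y), 8 mm thick, with a row of four round marks (62 mm across, grey with a white outline, flat) for the bottles. The marks' centres lie on the long centre line at y = -135, -45, +45 and +135 mm; bottles stand on the mat's top, z = 8 mm. Origin at the centre of its underside, x across, y along the row.
- stop_red: red plastic end stop, 80 mm across the mat, 26 mm along it, 28 mm tall, fixed on one end of the mat 200 mm from its middle (which end carries red and which blue changes). The red stop marks the tall end of the row, the blue the short end. Origin at the centre of its underside.
- stop_blue: blue plastic end stop, 80 mm across the mat, 26 mm along it, 28 mm tall, fixed on one end of the mat 200 mm from its middle (which end carries red and which blue changes). The red stop marks the tall end of the row, the blue the short end. Origin at the centre of its underside.
- phone: black mobile phone lying flat among the bottles, 145 x 70 x 9 mm, loose; to be left alone. Origin at the centre of its underside, x along its length.
- salt: white salt shaker with a steel top, 38 mm across, 62 mm tall, loose, standing among the bottles; to be left alone. Origin at the centre of its underside.
- pepper: amber-brown glass pepper shaker with a steel top, 38 mm across, 62 mm tall, loose, standing among the bottles; to be left alone. Origin at the centre of its underside.
Things that resemble listed ones, but are neither listed nor needed, are in the scene too. Leave any brown or pink look-alike of the bottle_yellow alone.

How it is judged (in metres and radians):
At the end, for the whole second after the job is handed in: Each bottle stands upright (within about 6 degrees), released and at rest on the mat, its centre within 14 mm of its mark's centre along and across the row; counted from the red stop the heights run 195, 170, 145, 120 mm; the phone and both shakers are within 30 mm of where they began (x of bottle_green in the frame of row_mat between -0.014 and 0.014 m and z of bottle_green in the frame of row_mat between 0.004 and 0.013 m and angle between each of bottle_green, bottle_white, bottle_orange, bottle_yellow's own z axis and vertical below 0.1 rad and linear speed of each of bottle_green, bottle_white, bottle_orange, bottle_yellow below 0.02 m/s and angular speed of each of bottle_green, bottle_white, bottle_orange, bottle_yellow below 0.2 rad/s and x of bottle_white in the frame of row_mat between -0.014 and 0.014 m and z of bottle_white in the frame of row_mat between 0.004 and 0.013 m and x of bottle_orange in the frame of row_mat between -0.014 and 0.014 m and z of bottle_orange in the frame of row_mat between 0.004 and 0.013 m and x of bottle_yellow in the frame of row_mat between -0.014 and 0.014 m and z of bottle_yellow in the frame of row_mat between 0.004 and 0.013 m and distance of each of phone, salt, pepper from where it was at the start of the episode below 0.03 m and ((y of stop_red in the frame of row_mat above 0 m and y of bottle_green in the frame of row_mat between 0.121 and 0.149 m and y of bottle_white in the frame of row_mat between 0.031 and 0.059 m and y of bottle_orange in the frame of row_mat between -0.059 and -0.031 m and y of bottle_yellow in the frame of row_mat between -0.149 and -0.121 m) or (y of stop_red in the frame of row_mat below 0 m and y of bottle_green in the frame of row_mat between -0.149 and -0.121 m and y of bottle_white in the frame of row_mat between -0.059 and -0.031 m and y of bottle_orange in the frame of row_mat between 0.031 and 0.059 m and y of bottle_yellow in the frame of row_mat between 0.121 and 0.149 m))); the robot touches nothing.
It fails at once if a bottle is tipped by more than about 40 degrees (angle between any of bottle_green, bottle_white, bottle_orange, bottle_yellow's own z axis and vertical above 0.7 rad).
It fails at once if the phone or a shaker is shifted by 30 mm or more (distance of any of phone, salt, pepper from where it was at the start of the episode above 0.03 m).
It also fails if it takes over 122 s, if anything falls off the work surface, if the arm or the gripper's body presses on something with over 40 N, if the wrist force passes 120 N, or if a joint passes its speed limit or range.

## Working session

There is one attempt and no reset: what is moved stays moved. The work goes in short steps, Python scripts to look and compute and a tool call to move; the robot and the scene stay as the last step left them, time stands still between calls to the robot, and variables do not carry over. Pictures are saved under pics/ and viewed, at most 14 in all, crops included, and the job is handed in when it is done.

Besides the shell and the picture viewer there is one more tool, called after ">>>" as name(argument=value, ...) on one line, values as JSON. jog_arm: Moves the arm, as the interface text tells. Its arguments: {"type":"object","properties":{"increments":{"type":"array","items":{"type":"number"}}},"required":["increments"]}

```bash
mkdir -p pics; ls
python3 - <<'E'
from cell import ctrl
import cv2,numpy as np
np.set_printoptions(precision=4,suppress=True)
for n in("top","scene"):
    cv2.imwrite(f"pics/{n}0.png",ctrl.get_image(n)[:,:,::-1]); print(ctrl.camera_params(n))
s=ctrl.read_state();print(s)
E
```

```text
pics
{'fx': 431.8301467969227, 'fy': 431.8301467969227, 'cx': 312.98253731447176, 'cy': 201.19823458332806, 'extrinsics': array([[   0.0267,   -0.9996,   -0.0079,    4.7016],
       [  -0.9974,   -0.0261,   -0.067 ,  501.6648],
       [   0.0667,    0.0097,   -0.9977, 1024.854 ],
       [   0.    ,    0.    ,    0.    ,    1.    ]])}
{'fx': 426.0780608736225, 'fy': 426.0780608736225, 'cx': 317.3792394045442, 'cy': 191.585291351132, 'extrinsics': array([[  -0.5451,    0.8384,   -0.0015,  300.5888],
       [   0.7117,    0.4618,   -0.5293, -355.3246],
       [  -0.443 ,   -0.2896,   -0.8484, 1098.8485],
       [   0.    ,    0.    ,    0.    ,    1.    ]])}
{'clock': 0.1, 'qpos': array([ 1.1202,  0.6292,  0.0384,  1.5183, -0.027 ,  0.9963, -0.02  ]), 'qd': array([-0.0007, -0.0013,  0.0004, -0.0023,  0.0002, -0.001 , -0.0002]), 'tau': array([  0.0028, -56.4542,   1.2307, -19.3979,   0.0114,   0.0054,
         0.    ]), 'eef_pos': array([ 243.8263, -601.941 ,  230.5087]), 'tool_rot': array([-3.1399, -0.    ,  0.3848]), 'force': array([0.5824, 0.2297, 0.2835]), 'torque': array([0.0118, 0.0362, 0.0463]), 'gripper_force': 0.0, 'width': 85.69622708027768}
```

View pics/top0.png

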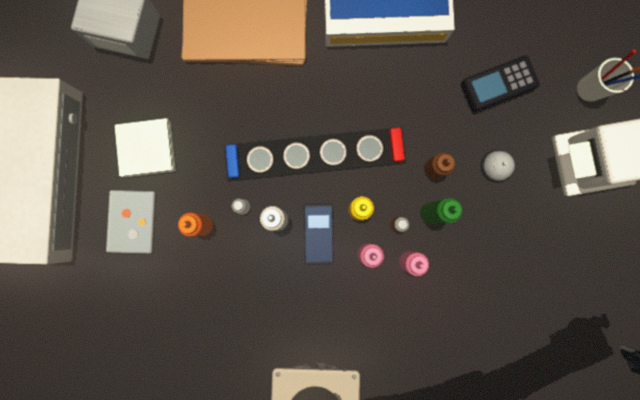

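View pics/scene0.png

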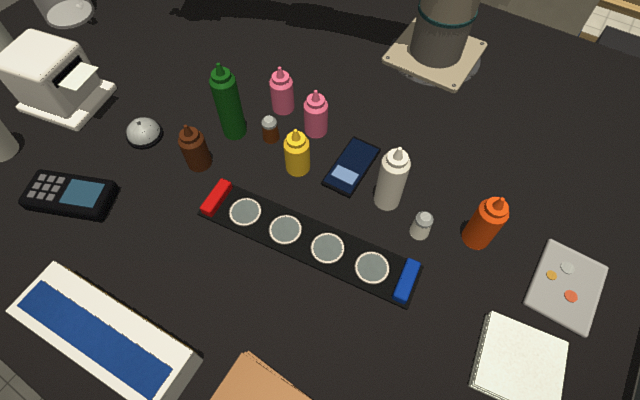

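The top view shows green (449,210), yellow (362,208), white (273,218) and orange (190,224). Salt is at (240,206), pepper at (401,225) and the phone at (318,234). The marks run (260,159) to (370,148), with red on the right (−y side). The scene view agrees. The next step is to fit positions from silhouettes in both views.

```bash
cat > h.py <<'E'
from cell import ctrl
import cv2,numpy as np
from scipy.optimize import minimize
np.set_printoptions(precision=2,suppress=True)
P={n:ctrl.camera_params(n) for n in("top","scene")}
def proj(n,p):
    c=P[n];p=np.atleast_2d(p);q=p@c["extrinsics"][:3,:3].T+c["extrinsics"][:3,3]
    return np.c_[c["fx"]*q[:,0]/q[:,2]+c["cx"],c["fy"]*q[:,1]/q[:,2]+c["cy"]]
def back(n,uv,z):
    c=P[n];E=c["extrinsics"];R=E[:3,:3];o=-R.T@E[:3,3]
    d=R.T@np.array([(uv[0]-c["cx"])/c["fx"],(uv[1]-c["cy"])/c["fy"],1]);return (o+d*(z-o[2])/d[2])[:2]
A=np.linspace(0,2*np.pi,40,endpoint=False)
def ring(x,y,r,z): return np.c_[x+r*np.cos(A),y+r*np.sin(A),0*A+z]
def sil(n,x,y,prof,S=4):
    m=np.zeros((400*S,640*S),np.uint8)
    for (r1,z1),(r2,z2) in zip(prof,prof[1:]):
        q=proj(n,np.r_[ring(x,y,r1,z1),ring(x,y,r2,z2)])
        cv2.fillConvexPoly(m,cv2.convexHull(np.round((q+.5)*S).astype(np.int32)),255)
    return cv2.resize(m,(640,400),interpolation=cv2.INTER_AREA)/255.
def bprof(H,z0=0): return [(26,z0),(26,z0+H-40),(14,z0+H-30),(13,z0+H-20),(5,z0+H-18),(2,z0+H)]
HT=dict(green=195,white=170,orange=145,yellow=120)
HUE=dict(green=(45,75),orange=(4,14),yellow=(20,35))
def mask(img,c):
    v=cv2.cvtColor(img,cv2.COLOR_RGB2HSV).astype(int)
    if c=="white": return (v[...,1]<70)&(v[...,2]>70)
    lo,hi=HUE[c];return (v[...,0]>=lo)&(v[...,0]<=hi)&(v[...,1]>130)&(v[...,2]>40)
def fit(imgs,c,x0,z0=0,prof=None,names=("top","scene"),mk=None):
    prof=prof or bprof(HT[c],z0)
    def cost(p,ns=names):
        t=0
        for n in ns:
            s=sil(n,*p,prof);roi=cv2.dilate((sil(n,*x0,prof)>0).astype(np.uint8),np.ones((15,15)))>0
            t+=np.abs(s-mask(imgs[n],mk or c))[roi].sum()/s.sum()
        return t
    o=dict(initial_simplex=np.array([x0,np.add(x0,(10,0)),np.add(x0,(0,10))]))
    r=minimize(cost,x0,method="Nelder-Mead",options=o)
    each=[minimize(cost,r.x,args=((n,),),method="Nelder-Mead",options=dict(initial_simplex=np.array([r.x,r.x+(6,0),r.x+(0,6)]))).x for n in names]
    return r.x,r.fun,each
E
python3 - <<'E'
from h import *
im={n:cv2.imread(f"pics/{n}0.png")[:,:,::-1].copy() for n in P}
for c,uv in dict(green=(449,210),white=(273,218),orange=(190,224),yellow=(362,208)).items():
    print(c,*fit(im,c,back("top",uv,HT[c])))
sh=[(19,0),(19,62)]
for n,uv in dict(salt=(240,206),pepper=(401,225)).items(): print(n,back("top",uv,62))
print("phone",back("top",(318,234),9),"pink",back("top",(371,256),120),back("top",(417,264),120),"brown",back("top",(443,163),120))
for n,gs in dict(top=[(260,159),(297,155),(333,152),(370,148)],scene=[(372,267),(327,248),(286,229),(245,211)]).items():
    g=cv2.cvtColor(im[n],cv2.COLOR_RGB2GRAY)
    for u,v in gs:
        b=(g>75).astype(np.uint8);k,lab,st,ce=cv2.connectedComponentsWithStats(b)
        l=lab[v,u];print(n,st[l,4],ce[l],back(n,ce[l],8))
E
```

```text
green [ 481.32 -269.1 ] 0.24830179924778836 [array([ 481.76, -267.58]), array([ 479.3 , -271.07])]
white [455.98 104.21] 0.8649695345252912 [array([456.89, 106.83]), array([452.59, 103.01])]
orange [437.11 287.72] 0.29926153700082103 [array([438.17, 289.26]), array([435.49, 287.32])]
yellow [484.87 -94.17] 0.1372686984573613 [array([486.22, -93.73]), array([483.49, -95.08])]
salt [482.83 185.66]
pepper [ 448.89 -185.91]
phone [422.75   3.78] pink [ 379.56 -111.03] [ 365.17 -209.99] brown [ 585.33 -264.25]
top 598 [259.54 158.94] [602.32 151.76]
top 595 [296.04 155.06] [614.17  62.57]
top 604 [332.64 151.56] [625.09 -26.88]
top 598 [369.31 147.87] [ 636.5  -116.47]
scene 904 [371.56 267.26] [601.95 151.42]
scene 839 [327.02 247.73] [613.49  62.02]
scene 778 [284.85 229.14] [624.8  -27.23]
scene 722 [244.53 211.43] [ 636.28 -116.92]
```

```bash
cat > go.py <<'E'
import sys;from h import *
from scipy.spatial.transform import Rotation as R
s=ctrl.read_state();M=R.from_euler("xyz",s["tool_rot"])
*t,=map(float,sys.argv[1:4]);T=R.from_euler("xyz",[np.pi,0,1.697])
d=M.inv().apply(np.array(t)-s["eef_pos"])/10
print("d cm",d,"rot deg",np.degrees((M.inv()*T).as_rotvec()),"clock",s["clock"],s["eef_pos"],s["tool_rot"],s["width"],s["force"])
E
python3 go.py 481 -269 231
```

```text
d cm [ 34.48 -21.96  -0.01] rot deg [ -0.08  -0.06 -75.19] clock 0.1 [ 243.83 -601.94  230.51] [-3.14 -0.    0.38] 85.69622708027768 [0.58 0.23 0.28]
```

>>> jog_arm(increments=[8.5,3,-2,0,0,0,-7,8.5,7,-4.5,0,0,0,-15,8.5,11,-7,0,0,0,-23,8.5,15,-9.5,0,0,0,-31,8.5,19,-12,0,0,0,-39,8.5,23,-14.6,0,0,0,-47,8.5,27,-17.2,0,0,0,-55,8.5,30,-19.1,0,0,0,-62,8.5,32.5,-20.7,0,0,0,-69,8.5,34,-21.6,0,0,0,-73,8.5,34.5,-22,0,0,0,-75.2,8.5,34.5,-22,0,0,0,-75.2,8.5,34.5,-22,0,0,0,-75.2])

```text
clock: 1.4
eef_pos: [480.0, -270.9, 231.1]
tool_rot: [-3.14, 0.001, 1.693]
force: [-0.2, -1.1, 0.2]
width: 85.2
gripper_force: 0.0
```

```bash
python3 go.py 481 -269 126
```

```text
d cm [ 0.18  0.14 10.51] rot deg [-0.08  0.04 -0.2 ] clock 1.4 [ 479.98 -270.88  231.06] [-3.14  0.    1.69] 85.19504919060184 [-0.19 -1.11  0.18]
```

>>> jog_arm(increments=[8.5,0.2,0.1,2,0,0,0,8.5,0.2,0.1,5,0,0,0,8.5,0.2,0.1,8,0,0,0,8.5,0.2,0.1,9.5,0,0,0,8.5,0.2,0.1,10.5,0,0,0,8.5,0.2,0.1,10.5,0,0,0,5.6,0.2,0.1,10.5,0,0,0,5.4,0.2,0.1,10.5,0,0,0,5.2,0.2,0.1,10.5,0,0,0,5.0,0.2,0.1,10.5,0,0,0,4.6,0.2,0.1,10.5,0,0,0,4.6,0.2,0.1,10.5,0,0,0,4.6,0.2,0.1,10.5,0,0,0,4.6,0.2,0.1,10.5,0,0,0])

```text
clock: 2.8
eef_pos: [482.3, -267.5, 127.6]
tool_rot: [3.141, 0.001, 1.697]
force: [-1.7, 0.4, 7.6]
width: 50.4
gripper_force: 61.1
```

>>> jog_arm(increments=[4.6,0,0,-1,0,0,0,4.6,0,0,-2.5,0,0,0,4.6,0,0,-4,0,0,0,4.6,0,0,-5.5,0,0,0,4.6,0,0,-6,0,0,0,4.6,0,0,-6,0,0,0])

```text
clock: 3.4
eef_pos: [482.4, -267.1, 187.2]
tool_rot: [3.14, 0.001, 1.697]
force: [0.3, -0.6, -2.0]
width: 49.9
gripper_force: 62.8
```

```bash
python3 go.py 636.4 -116.7 186
python3 - <<'E'
from h import *
cv2.imwrite("pics/s1.png",ctrl.get_image("scene")[:,:,::-1])
E
```

```text
d cm [12.98 17.17  0.13] rot deg [0.09 0.06 0.01] clock 3.4 [ 482.44 -267.13  187.18] [3.14 0.   1.7 ] 49.944246260600465 [ 0.3  -0.55 -1.98]
```

View pics/s1.png

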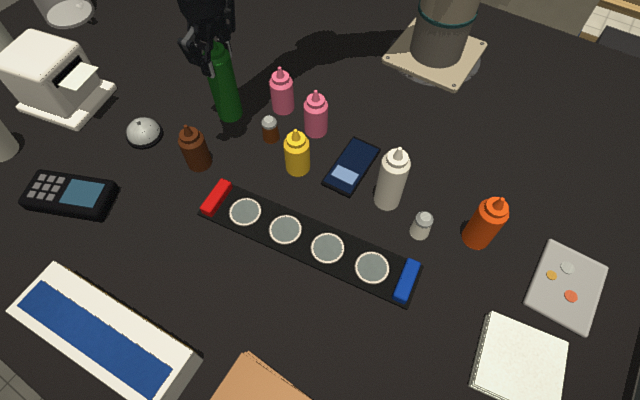

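The green bottle is held upright at about (227,95), and its base is clear of the counter.

>>> jog_arm(increments=[4.6,0.6,0.8,0,0,0,0,4.6,2,2.6,0,0,0,0,4.6,4,5.2,0,0,0,0,4.6,6,7.9,0,0,0,0,4.6,8,10.5,0,0,0,0,4.6,10,13.1,0,0,0,0,4.6,11.7,15.4,0,0,0,0,4.6,12.6,16.7,0,0,0,0,4.6,13,17.2,0,0,0,0,4.6,13,17.2,0,0,0,0,4.6,13,17.2,0,0,0,0])

```text
clock: 4.55
eef_pos: [635.0, -118.0, 185.9]
tool_rot: [-3.14, 0.001, 1.696]
force: [-0.8, -0.0, -2.6]
width: 49.7
gripper_force: 62.8
```

```bash
python3 go.py 636.4 -115.5 136
```

```text
d cm [0.24 0.18 4.99] rot deg [-0.11  0.06 -0.09] clock 4.55 [ 634.97 -118.02  185.92] [-3.14  0.    1.7 ] 49.706639373114996 [-0.84 -0.04 -2.64]
```

>>> jog_arm(increments=[4.6,0.2,0.1,1,0,0,0,4.6,0.2,0.1,2.2,0,0,0,4.6,0.2,0.1,3.4,0,0,0,4.6,0.2,0.1,4.1,0,0,0,4.6,0.2,0.1,4.5,0,0,0,4.6,0.2,0.1,4.8,0,0,0,4.6,0.2,0.1,4.9,0,0,0,4.6,0.2,0.1,4.9,0,0,0,4.6,0.2,0.1,4.9,0,0,0])

```text
clock: 5.45
eef_pos: [637.2, -114.2, 137.7]
tool_rot: [3.141, 0.0, 1.697]
force: [0.3, -0.4, -0.6]
width: 50.1
gripper_force: 62.8
```

>>> jog_arm(increments=[4.6,0,-0.1,0.1,0,0,0,4.6,0,-0.1,0.2,0,0,0,5.0,0,-0.1,0.2,0,0,0,5.2,0,-0.1,0.2,0,0,0,5.4,0,-0.1,0.2,0,0,0,5.8,0,-0.1,0.2,0,0,0,6.5,0,-0.1,0.2,0,0,0,7.5,0,-0.1,0.2,0,0,0,7.5,0,-0.1,0.2,0,0,0,7.5,0,-0.1,-1,0,0,0,7.5,0,-0.1,-4,0,0,0,8.5,0,-0.1,-8,0,0,0,8.5,0,-0.1,-9,0,0,0,8.5,0,-0.1,-9,0,0,0])

```text
clock: 6.85
eef_pos: [637.5, -114.4, 230.4]
tool_rot: [3.136, 0.001, 1.697]
force: [0.0, -0.6, -0.5]
width: 84.8
gripper_force: 0.0
```

```bash
python3 go.py 456 104.5 226
python3 - <<'E'
from h import *
im={n:ctrl.get_image(n) for n in P}
print(fit(im,"green",(636.4,-116.7),8,names=("scene",)),fit(im,"green",(636.4,-116.7),8,names=("top",)))
cv2.imwrite("pics/s2.png",im["scene"][:,:,::-1])
E
```

```text
d cm [ 24.   -15.25   0.32] rot deg [0.3  0.08 0.01] clock 6.85 [ 637.47 -114.4   230.4 ] [3.14 0.   1.7 ] 84.84948179161212 [ 0.03 -0.56 -0.53]
(array([ 632.66, -117.98]), np.float64(0.06025566775616375), [array([ 632.65, -117.95])]) (array([ 634.31, -110.34]), np.float64(0.48127882015246864), [array([ 634.31, -110.34])])
```

View pics/s2.png

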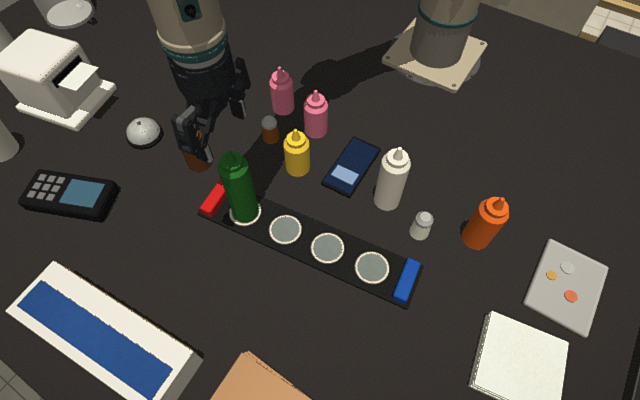

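Green stands on its mark at (240,210), about 4 mm off centre in the fit. White is next.

>>> jog_arm(increments=[8.5,2,-1.3,0,0,0,0,8.5,6,-3.8,0,0,0,0,8.5,10,-6.4,0,0,0,0,8.5,14,-8.9,0,0,0,0,8.5,18,-11.4,0,0,0,0,8.5,21.5,-13.6,0,0,0,0,8.5,23.5,-14.9,0,0,0,0,8.5,24,-15.25,0,0,0,0,8.5,24,-15.25,2,0,0,0,8.5,24,-15.25,4,0,0,0,8.5,24,-15.25,4,0,0,0])

```text
clock: 8.05
eef_pos: [452.9, 102.8, 184.8]
tool_rot: [-3.136, 0.001, 1.696]
force: [0.5, 0.2, 0.2]
width: 84.9
gripper_force: 0.0
```

```bash
python3 go.py 456 104.5 101
```

```text
d cm [0.15 0.38 8.37] rot deg [-0.35  0.07 -0.06] clock 8.05 [452.88 102.75 184.76] [-3.14  0.    1.7 ] 84.91065690070194 [0.53 0.17 0.22]
```

>>> jog_arm(increments=[8.5,0.1,0.2,1.5,0,0,0,8.5,0.1,0.2,4,0,0,0,8.5,0.1,0.2,6.5,0,0,0,8.5,0.1,0.2,8,0,0,0,8.5,0.1,0.2,8.4,0,0,0,8.5,0.1,0.2,8.4,0,0,0,5.6,0.1,0.2,8.4,0,0,0,5.4,0.1,0.2,8.4,0,0,0,5.2,0.1,0.2,8.4,0,0,0,5.0,0.1,0.2,8.4,0,0,0,4.6,0.1,0.2,8.4,0,0,0,4.6,0.1,0.2,8.4,0,0,0,4.6,0.1,0.2,8.4,0,0,0,4.6,0.1,0.2,8.4,0,0,0])

```text
clock: 9.45
eef_pos: [456.6, 105.9, 104.5]
tool_rot: [3.14, 0.0, 1.697]
force: [-1.5, -0.1, 9.0]
width: 50.0
gripper_force: 60.5
```

>>> jog_arm(increments=[4.6,0,0,-1,0,0,0,4.6,0,0,-2.5,0,0,0,4.6,0,0,-4,0,0,0,4.6,0,0,-5.5,0,0,0,4.6,0,0,-6,0,0,0,4.6,0,0,-6,0,0,0])

```text
clock: 10.05
eef_pos: [456.8, 105.8, 164.2]
tool_rot: [3.14, -0.0, 1.697]
force: [0.7, 0.2, -1.2]
width: 50.2
gripper_force: 62.6
```

```bash
python3 go.py 625 -26 163
```

```text
d cm [-15.2   15.03   0.15] rot deg [ 0.12 -0.01  0.  ] clock 10.05 [456.81 105.84 164.2 ] [ 3.14 -0.    1.7 ] 50.169766670527636 [ 0.7   0.21 -1.2 ]
```

>>> jog_arm(increments=[4.6,-0.7,0.7,0,0,0,0,4.6,-2.3,2.3,0,0,0,0,4.6,-4.6,4.6,0,0,0,0,4.6,-7,7,0,0,0,0,4.6,-9.4,9.3,0,0,0,0,4.6,-11.7,11.6,0,0,0,0,4.6,-13.8,13.7,0,0,0,0,4.6,-14.8,14.7,0,0,0,0,4.6,-15.2,15,0,0,0,0,4.6,-15.2,15,0,0,0,0,4.6,-15.2,15,0.5,0,0,0,4.6,-15.2,15,1.5,0,0,0,4.6,-15.2,15,2.8,0,0,0,4.6,-15.2,15,4,0,0,0,4.6,-15.2,15,4.5,0,0,0,4.6,-15.2,15,4.6,0,0,0,4.6,-15.2,15,4.6,0,0,0])

```text
clock: 11.75
eef_pos: [624.3, -26.0, 117.1]
tool_rot: [-3.142, -0.0, 1.697]
force: [0.4, 0.3, -0.7]
width: 50.2
gripper_force: 62.6
```

```bash
python3 go.py 625 -26 113
```

```text
d cm [-0.01  0.07  0.41] rot deg [-0.   -0.01  0.02] clock 11.75 [624.27 -25.97 117.15] [-3.14 -0.    1.7 ] 50.19054934489932 [ 0.37  0.27 -0.73]
```

>>> jog_arm(increments=[4.6,0,0,0.2,0,0,0,4.6,0,0,0.35,0,0,0,4.6,0,0,0.45,0,0,0,4.6,0,0,0.5,0,0,0,4.6,0,0,0.5,0,0,0,5.0,0,0,0.5,0,0,0,5.2,0,0,0.5,0,0,0,5.4,0,0,0.5,0,0,0,5.8,0,0,0.5,0,0,0,6.5,0,0,0.5,0,0,0,7.5,0,0,0.5,0,0,0,7.5,0,0,0.5,0,0,0,7.5,0,0,-1,0,0,0,8.5,0,0,-4,0,0,0,8.5,0,0,-8,0,0,0,8.5,0,0,-9,0,0,0,8.5,0,0,-9,0,0,0])

```text
clock: 13.45
eef_pos: [625.9, -25.9, 210.5]
tool_rot: [3.136, 0.001, 1.697]
force: [-0.0, 0.4, -0.3]
width: 85.0
gripper_force: 0.0
```

```bash
python3 go.py 437 288 165
python3 - <<'E'
from h import *
im={n:ctrl.get_image(n) for n in P}
for c,p in dict(green=(636.4,-116.7),white=(625,-27)).items():
  print(c,fit(im,c,p,8,names=("scene",))[:2],fit(im,c,p,8,names=("top",))[:2])
E
```

```text
d cm [ 33.53 -14.8    4.44] rot deg [0.32 0.04 0.01] clock 13.45 [625.85 -25.95 210.5 ] [3.14 0.   1.7 ] 85.03005249672906 [-0.01  0.42 -0.31]
green (array([ 632.69, -118.01]), np.float64(0.24557872899107028)) (array([ 636.45, -116.73]), np.float64(0.9999999999999997))
white (array([622.82, -27.4 ]), np.float64(0.18333049356733008)) (array([640.4, -44.4]), np.float64(1.0273373489891169))
```

>>> jog_arm(increments=[8.5,2.2,-1,0,0,0,0,8.5,6.6,-2.9,0,0,0,0,8.5,11,-4.9,0,0,0,0,8.5,15.4,-6.8,0,0,0,0,8.5,19.8,-8.8,0,0,0,0,8.5,24.2,-10.7,0,0,0,0,8.5,28.6,-12.6,0,0,0,0,8.5,32,-14.1,0,0,0,0,8.5,33.5,-14.8,0,0,0,0,8.5,33.5,-14.8,2,0,0,0,8.5,33.5,-14.8,4.5,0,0,0,8.5,33.5,-14.8,4.5,0,0,0,8.5,33.5,-14.8,4.5,0,0,0])

```text
clock: 14.85
eef_pos: [434.4, 287.0, 161.5]
tool_rot: [-3.139, 0.001, 1.697]
force: [0.5, -0.5, 0.1]
width: 84.9
gripper_force: 0.0
```

```bash
python3 go.py 437 288 76
```

```text
d cm [0.08 0.29 8.55] rot deg [-0.15  0.07  0.02] clock 14.85 [434.43 287.   161.48] [-3.14  0.    1.7 ] 84.93870468664079 [ 0.52 -0.45  0.09]
```

>>> jog_arm(increments=[8.5,0.1,0.2,1.5,0,0,0,8.5,0.1,0.2,4,0,0,0,8.5,0.1,0.2,6.5,0,0,0,8.5,0.1,0.2,8,0,0,0,8.5,0.1,0.2,8.5,0,0,0,8.5,0.1,0.2,8.5,0,0,0,5.6,0.1,0.2,8.5,0,0,0,5.4,0.1,0.2,8.5,0,0,0,5.2,0.1,0.2,8.5,0,0,0,5.0,0.1,0.2,8.5,0,0,0,4.6,0.1,0.2,8.5,0,0,0,4.6,0.1,0.2,8.5,0,0,0,4.6,0.1,0.2,8.5,0,0,0,4.6,0.1,0.2,8.5,0,0,0])

```text
clock: 16.25
eef_pos: [437.4, 289.3, 78.7]
tool_rot: [3.14, -0.001, 1.697]
force: [-1.3, -0.7, 9.0]
width: 50.5
gripper_force: 60.6
```

>>> jog_arm(increments=[4.6,0,0,-1,0,0,0,4.6,0,0,-2.5,0,0,0,4.6,0,0,-4.5,0,0,0,4.6,0,0,-6.5,0,0,0,4.6,0,0,-8,0,0,0,4.6,0,0,-8.5,0,0,0,4.6,0,0,-8.5,0,0,0])

```text
clock: 16.95
eef_pos: [437.4, 288.9, 163.2]
tool_rot: [3.14, -0.001, 1.697]
force: [0.3, 0.3, -1.5]
width: 50.0
gripper_force: 62.5
```

```bash
python3 go.py 614 62.5 145
```

```text
d cm [-24.69  14.66   1.82] rot deg [ 0.09 -0.04  0.  ] clock 16.95 [437.41 288.95 163.16] [ 3.14 -0.    1.7 ] 49.9932836878141 [ 0.3   0.26 -1.48]
```

>>> jog_arm(increments=[4.6,-0.8,0.5,0,0,0,0,4.6,-2.6,1.5,0,0,0,0,4.6,-5.2,3.1,0,0,0,0,4.6,-8,4.8,0,0,0,0,4.6,-10.8,6.4,0,0,0,0,4.6,-13.6,8.1,0,0,0,0,4.6,-16.4,9.8,0,0,0,0,4.6,-19.2,11.4,0,0,0,0,4.6,-21.8,13,0,0,0,0,4.6,-23.7,14.1,0,0,0,0,4.6,-24.4,14.6,0,0,0,0,4.6,-24.6,14.7,0,0,0,0,4.6,-24.6,14.7,1,0,0,0,4.6,-24.6,14.7,2.5,0,0,0,4.6,-24.6,14.7,4.5,0,0,0,4.6,-24.6,14.7,6,0,0,0,4.6,-24.6,14.7,6.8,0,0,0,4.6,-24.6,14.7,7.1,0,0,0,4.6,-24.6,14.7,7.1,0,0,0])

```text
clock: 18.85
eef_pos: [613.7, 63.7, 91.0]
tool_rot: [-3.141, -0.0, 1.698]
force: [0.3, -0.2, -1.0]
width: 49.9
gripper_force: 62.5
```

```bash
python3 go.py 614 63 87
```

```text
d cm [-0.07  0.02  0.4 ] rot deg [-0.02 -0.01  0.04] clock 18.85 [613.72  63.65  91.01] [-3.14 -0.    1.7 ] 49.85494480583216 [ 0.34 -0.2  -1.  ]
```

>>> jog_arm(increments=[4.6,0,0,0.2,0,0,0,4.6,0,0,0.35,0,0,0,4.6,0,0,0.45,0,0,0,4.6,0,0,0.5,0,0,0,4.6,0,0,0.5,0,0,0,5.0,0,0,0.5,0,0,0,5.2,0,0,0.5,0,0,0,5.4,0,0,0.5,0,0,0,5.8,0,0,0.5,0,0,0,6.5,0,0,0.5,0,0,0,7.5,0,0,0.5,0,0,0,7.5,0,0,0.5,0,0,0,7.5,0,0,-1,0,0,0,8.5,0,0,-4,0,0,0,8.5,0,0,-8,0,0,0,8.5,0,0,-11,0,0,0,8.5,0,0,-12,0,0,0,8.5,0,0,-12,0,0,0])

```text
clock: 20.65
eef_pos: [615.0, 63.5, 213.8]
tool_rot: [3.137, 0.0, 1.697]
force: [0.2, 0.3, -0.4]
width: 84.9
gripper_force: 0.0
```

```bash
python3 go.py 485 -94 140
```

```text
d cm [-13.99 -14.91   7.32] rot deg [0.25 0.01 0.01] clock 20.65 [614.97  63.53 213.8 ] [3.14 0.   1.7 ] 84.92004588331038 [ 0.15  0.32 -0.36]
```

>>> jog_arm(increments=[8.5,-1.4,-1.5,0,0,0,0,8.5,-4.2,-4.5,0,0,0,0,8.5,-7,-7.5,0,0,0,0,8.5,-10,-10.7,0,0,0,0,8.5,-12.5,-13.3,0,0,0,0,8.5,-13.7,-14.5,0,0,0,0,8.5,-14,-14.8,1,0,0,0,8.5,-14,-14.8,4,0,0,0,8.5,-14,-14.8,7,0,0,0,8.5,-14,-14.8,7.3,0,0,0,8.5,-14,-14.8,7.3,0,0,0])

```text
clock: 21.75
eef_pos: [484.3, -93.0, 137.2]
tool_rot: [-3.139, -0.002, 1.699]
force: [0.5, -0.7, 0.2]
width: 85.1
gripper_force: 0.0
```

```bash
python3 go.py 485 -94 51
```

```text
d cm [-0.12  0.08  8.62] rot deg [-0.14 -0.09  0.11] clock 21.75 [484.28 -93.01 137.2 ] [-3.14 -0.    1.7 ] 85.12592507639434 [ 0.51 -0.67  0.25]
```

>>> jog_arm(increments=[8.5,-0.1,0,1.5,0,0,0,8.5,-0.1,0,4,0,0,0,8.5,-0.1,0,6.5,0,0,0,8.5,-0.1,0,8,0,0,0,8.5,-0.1,0,8.5,0,0,0,8.5,-0.1,0,8.5,0,0,0,5.6,-0.1,0,8.5,0,0,0,5.4,-0.1,0,8.5,0,0,0,5.2,-0.1,0,8.5,0,0,0,5.0,-0.1,0,8.5,0,0,0,4.6,-0.1,0,8.5,0,0,0,4.6,-0.1,0,8.5,0,0,0,4.6,-0.1,0,8.5,0,0,0,4.6,-0.1,0,8.5,0,0,0])

```text
clock: 23.15
eef_pos: [485.1, -95.4, 54.5]
tool_rot: [3.14, 0.001, 1.697]
force: [-1.4, 0.5, 9.2]
width: 50.4
gripper_force: 60.6
```

>>> jog_arm(increments=[4.6,0,0,-1,0,0,0,4.6,0,0,-2.5,0,0,0,4.6,0,0,-4.5,0,0,0,4.6,0,0,-6.5,0,0,0,4.6,0,0,-8,0,0,0,4.6,0,0,-8.5,0,0,0,4.6,0,0,-8.5,0,0,0])

```text
clock: 23.85
eef_pos: [485.2, -95.4, 139.1]
tool_rot: [3.14, 0.001, 1.697]
force: [-1.0, -0.2, -1.3]
width: 50.1
gripper_force: 62.6
```

```bash
python3 go.py 603 152 130
```

```text
d cm [23.06 14.79  0.93] rot deg [ 0.1   0.03 -0.  ] clock 23.85 [485.24 -95.37 139.13] [3.14 0.   1.7 ] 50.126358171977934 [-0.99 -0.23 -1.29]
```

>>> jog_arm(increments=[4.6,0.8,0,0,0,0,0,4.6,2.6,0,0,0,0,0,4.6,5.2,0,0,0,0,0,4.6,8.2,0,0,0,0,0,4.6,11.2,0,0,0,0,0,4.6,14.2,0,0,0,0,0,4.6,17.2,0,0,0,0,0,4.6,20,0,0,0,0,0,4.6,22,0.5,0,0,0,0,4.6,22.8,1.8,0,0,0,0,4.6,22.9,4,0,0,0,0,4.6,22.9,6.5,0,0,0,0,4.6,22.9,9,0,0,0,0,4.6,22.9,11.5,0,0,0,0,4.6,22.9,13.5,0,0,0,0,4.6,22.9,14.5,0,0,0,0,4.6,22.9,14.8,0,0,0,0,4.6,22.9,14.8,0,0,0,0])

```text
clock: 25.65
eef_pos: [601.6, 150.8, 137.6]
tool_rot: [-3.14, 0.0, 1.698]
force: [-0.8, 0.3, -0.9]
width: 50.2
gripper_force: 62.6
```

```bash
python3 go.py 602.5 150.7 62.5
```

```text
d cm [-0.02  0.1   7.51] rot deg [-0.12  0.01  0.04] clock 25.65 [601.65 150.76 137.57] [-3.14  0.    1.7 ] 50.20474258886241 [-0.83  0.27 -0.88]
```

>>> jog_arm(increments=[4.6,0,0,1,0,0,0,4.6,0,0,2.5,0,0,0,4.6,0,0,4.5,0,0,0,4.6,0,0,6,0,0,0,4.6,0,0,6.8,0,0,0,4.6,0,0,7.1,0,0,0,4.6,0,0,7.2,0,0,0,4.6,0,0,7.3,0,0,0,4.6,0,0,7.3,0,0,0])

```text
clock: 26.55
eef_pos: [603.2, 150.7, 65.9]
tool_rot: [3.14, -0.0, 1.697]
force: [0.4, 0.4, -0.6]
width: 49.8
gripper_force: 62.6
```

Now the final few millimetres, release, and retreat up and back toward the base so the view is clear.

>>> jog_arm(increments=[4.6,0,0,0.15,0,0,0,4.6,0,0,0.25,0,0,0,4.6,0,0,0.35,0,0,0,4.6,0,0,0.35,0,0,0,5.0,0,0,0.35,0,0,0,5.2,0,0,0.35,0,0,0,5.4,0,0,0.35,0,0,0,5.8,0,0,0.35,0,0,0,6.5,0,0,0.35,0,0,0,7.5,0,0,0.35,0,0,0,7.5,0,0,0.35,0,0,0,7.5,0,0,-1,0,0,0,8.5,0,0,-4,0,0,0,8.5,0,0,-8,0,0,0,8.5,0,0,-12,0,0,0,8.5,0,0,-16,0,0,0,8.5,0,0,-17,0,0,0,8.5,0,0,-17,0,0,0])

```text
clock: 28.35
eef_pos: [603.9, 151.1, 238.2]
tool_rot: [3.137, -0.001, 1.697]
force: [0.2, -0.6, 0.2]
width: 85.0
gripper_force: 0.0
```

>>> jog_arm(increments=[8.5,1.5,-1,0,0,0,0,8.5,5,-4,0,0,0,0,8.5,9,-7,0,0,0,0,8.5,13,-10,0,0,0,0,8.5,17,-13,0,0,0,0,8.5,21,-15,0,0,0,0,8.5,25,-16,0,0,0,0,8.5,28,-17,0,0,0,0,8.5,30,-17,0,0,0,0,8.5,30,-17,0,0,0,0,8.5,30,-17,0,0,0,0])

```text
clock: 29.45
eef_pos: [394.6, 426.0, 233.6]
tool_rot: [-3.139, 0.003, 1.699]
force: [0.6, -0.4, 0.3]
width: 85.0
gripper_force: 0.0
```

Run:
```python
from h import *
im={n:ctrl.get_image(n) for n in P}
for c,p in dict(green=(636.4,-116.7),white=(625,-27),orange=(613.8,62.3),yellow=(602.1,151.6)).items():
  r=fit(im,c,p,8);print(c,r[0]-p,r[1],*[e-p for e in r[2]])
cv2.imwrite("pics/s3.png",im["scene"][:,:,::-1]);cv2.imwrite("pics/t3.png",im["top"][:,:,::-1])
```

```text
green [-1.25  1.31] 0.3319231223637501 [-0.34  1.73] [-3.66 -1.72]
white [-1.94 -0.06] 0.5314589381517318 [-1.95 -0.04] [-3.3  -1.57]
orange [ 1.95 -0.13] 0.5080755439027691 [2.89 0.63] [-2.05 -2.18]
yellow [2.62 1.73] 0.21803008619069542 [3.4  3.04] [-0.8  -0.03]
```

View pics/s3.png

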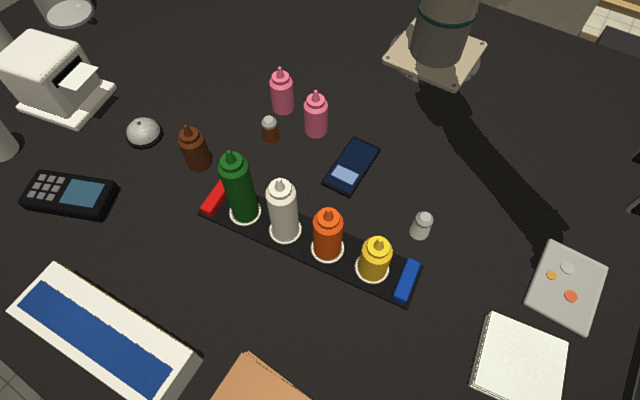

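View pics/t3.png

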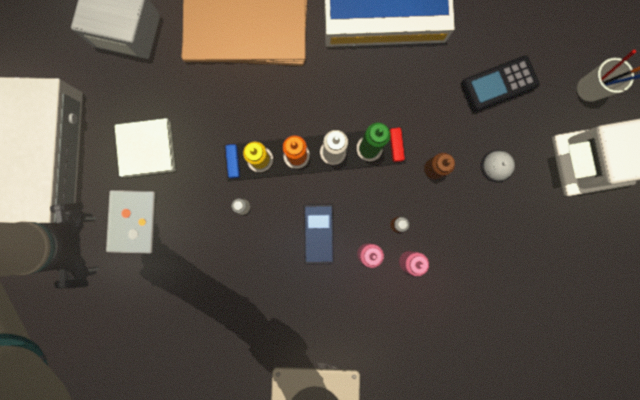

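All four bottles stand upright on their marks: green (240,215), white (285,235), orange (328,255) and yellow (374,275) in the scene view, each within 4 mm. The phone (318,234), salt (240,206) and pepper (401,225) have not moved in the top view.

```bash
python3 -c "
from cell import ctrl
print(ctrl.finish_job())"
```

```text
the job is handed in; nothing more can be done
None
```

The job is handed in: the four bottles stand upright on their marks, running green, white, orange, yellow from the red stop, each within about 4 mm of centre by the last camera check, with the phone and shakers unmoved; the hand-in returned no verdict.

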